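# Pin a plaster bat to the spray turntable with a tapered drift pin

### The job

The plaster bat on the braked spray turntable sits twisted, so its two pin holes are out of line with the holes in the wheel head below. Take the tapered drift pin from the wooden block and press it down through either pair of holes until the bat is pulled round into line and the pin's collar sits flat and fully home on the bat; then, leaving it in, fit the short plain pin fully home in the other pair of holes. Press steadily and no harder than needed, because plaster chips, let go of both pins, and leave the other things on the bench alone.

Things in the scene. Friction and masses are not known exactly. Their poses are not given: they have to be found in the camera images.
- turntable: the spray turntable: a spindle in a grey cast foot (164 mm across), carrying the wheel head and the bat. Origin: on its upright axis, level with the wheel head's top face, 100 to 124 mm above the bench (adjustable). Its own yaw says nothing about where the holes are. It is clamped and braked: it and its wheel head do not move.
- bat: white plaster bat: round slab 210 mm across, 18 mm thick, 18 mm holes on its y axis at +80 and -80 mm. Origin: centre of its underside; z up. It lies on a fixed aluminium wheel head, 230 mm across, 12 mm thick, with the same two 18 mm holes (0.5 mm chamfer), and only turns about the centre, stiffly (0.6 N m of friction, 7.5 N at a hole; stays where left). Height setting varies: bat top 118 to 142 mm up.
- bat_hole_a (a point): centre of the mouth of the through hole (18 mm, 1.5 mm chamfer, brass bush 31 mm across) in the bat's top face, at y = +80 mm. The wheel head's hole 18 mm lower starts 8 to 9.6 mm to one side, along the circle round the bat's centre; which side and how far is not measured: see it through the hole or feel for it. Over 60 mm free below the wheel head.
- bat_hole_b (a point): the same for the opposite hole, at y = -80 mm; both pairs are out by the same angle the same way round
- drift: tapered drift pin, steel, upright in the block, 114 mm long, about 0.2 kg. Origin: on its axis at the collar's underside; z up. Below the collar: 30 mm of straight 16.6 mm shank, then a taper to a 5 mm round nose 70 mm below the collar. Collar 30 mm across, 4 mm thick. Handle above it 18 mm round, 40 mm tall: the taller and slimmer of the two pins.
- drift_grip (a point): centre of the drift pin's handle, 24 mm above the underside of its collar
- plain_pin: plain drive pin, steel, upright in the block, 64 mm long, about 0.16 kg. Origin: on its axis at the collar's underside; z up. Below the collar: 36 mm of straight 14.6 mm shank, its last 3 mm chamfered to 11 mm. Collar 30 mm across, 4 mm thick. Handle above it 24 mm round, 24 mm tall: the shorter and thicker of the two pins.
- plain_pin_grip (a point): centre of the plain pin's handle, 16 mm above the underside of its collar
- pin_block: wooden block, 140 x 64 x 80 mm, fixed to the bench; two 21 mm holes 74 mm deep in its top at x = +35 and -35 mm hold the pins upright, collars on its top. Origin: centre of its underside.
- cup: bisque cup 64 mm across, 79 mm tall, behind the turntable; bystander. Origin: centre of its underside.
- bowl: bisque bowl 130 mm across, 63 mm tall, at the back left of the turntable; bystander. Origin: centre of its underside.
- spray_gun: metal spray gun lying on its side, 154 x 164 x 34 mm, at the front right; bystander. Origin: under its middle.
There are look-alikes about, which are no part of the job. What is shaped like the plain_pin but orange or red is not meant.

How it is judged:
On the way, in this order (a step that is already met when the one before it is completed fails the run):
1. the drift pin is fully home through one pair of holes, which pulls the bat into line (((horizontal distance between drift and bat_hole_a below 0.0025 m and z of drift in the frame of bat between 0.016 and 0.0198 m and angle between drift's own z axis and vertical below 0.07 rad) or (horizontal distance between drift and bat_hole_b below 0.0025 m and z of drift in the frame of bat between 0.016 and 0.0198 m and angle between drift's own z axis and vertical below 0.07 rad))), for 0.2 s.
2. the plain pin is fully home in the other pair, the drift pin still home ((((horizontal distance between drift and bat_hole_a below 0.0025 m and z of drift in the frame of bat between 0.016 and 0.0198 m and angle between drift's own z axis and vertical below 0.07 rad) and (horizontal distance between plain_pin and bat_hole_b below 0.0025 m and z of plain_pin in the frame of bat between 0.016 and 0.0198 m and angle between plain_pin's own z axis and vertical below 0.07 rad)) or ((horizontal distance between drift and bat_hole_b below 0.0025 m and z of drift in the frame of bat between 0.016 and 0.0198 m and angle between drift's own z axis and vertical below 0.07 rad) and (horizontal distance between plain_pin and bat_hole_a below 0.0025 m and z of plain_pin in the frame of bat between 0.016 and 0.0198 m and angle between plain_pin's own z axis and vertical below 0.07 rad)))), for 0.2 s.
At the end, for the whole second after the job is handed in: Drift pin through one pair of holes and plain pin through the other: each within 2.5 mm of the centre of its hole in the bat, upright within 0.07 rad, collar down on the bat within 1.8 mm; both pins released and at rest ((((horizontal distance between drift and bat_hole_a below 0.0025 m and z of drift in the frame of bat between 0.016 and 0.0198 m and angle between drift's own z axis and vertical below 0.07 rad) and (horizontal distance between plain_pin and bat_hole_b below 0.0025 m and z of plain_pin in the frame of bat between 0.016 and 0.0198 m and angle between plain_pin's own z axis and vertical below 0.07 rad)) or ((horizontal distance between drift and bat_hole_b below 0.0025 m and z of drift in the frame of bat between 0.016 and 0.0198 m and angle between drift's own z axis and vertical below 0.07 rad) and (horizontal distance between plain_pin and bat_hole_a below 0.0025 m and z of plain_pin in the frame of bat between 0.016 and 0.0198 m and angle between plain_pin's own z axis and vertical below 0.07 rad))) and linear speed of each of drift, plain_pin below 0.02 m/s); the robot touches nothing.
It fails at once if a pin is pressed on the turntable (its bat or wheel head) with more than 40 N (contact force between any of drift, plain_pin and turntable above 40 N).
It fails at once if the gripper presses on the bat with more than 25 N (contact force between any of the fingers, the arm and bat above 25 N).
It fails at once if a bystander (cup, bowl, spray gun) is moved more than 15 mm (distance of any of cup, bowl, spray_gun from where it was at the start of the episode above 0.015 m).
It also fails if it takes over 67 s, if anything falls off the work surface, if the arm or the gripper's body presses on something with over 40 N, if the wrist force passes 120 N, or if a joint passes its speed limit or range.

### The arm

A 6-joint arm with a two-finger parallel gripper is mounted at the origin on a cart in front of the work surface, level with it; the furniture and walls round the work are solid. World frame = base frame: x ahead of the robot, y to its left, z up, the work surface at z = 0. Lengths are in m, angles in rad, forces in N, time in s.
With the tool pointing down it reaches from about 0.25 to 0.775 m from the base axis. Payload 4 kg.
Tool frame: the origin (TCP) lies on the centre line of the jaws, within the pads' length; the fingertips stand 17 mm ahead of it and the grasp point (between the pads) lies 2 mm behind it; z points along the fingers, y is the line along which they close (so a half turn about z gives the same grasp; the last joint's range is limited). The gripper opens to 94 mm and grips with 3 to 60 N. Pads are 16 mm wide; open, the fingers measure 119 mm over their backs; the gripper's body (75 mm by 177 mm) begins 78 mm behind the grasp point.
Start: joints at [-1.433, 0.087, 1.371, -0, 1.684, -0.103], TCP at [0.131, -0.534, 0.223] pointing down, gripper open.
Joint ranges: [-3.1, 3.1], [-0.76, 2.03], [0.27, 2.55], [-1.08, 4.22], [0.17, 2.65], [-2.57, 2.57]. Speed limits (rad/s): [2.79, 2.79, 3.14, 3.14, 3.14, 3.14].

### API

Orientations are given as [roll, pitch, yaw] about the fixed x, y, z axes, in that order (R = Rz(yaw) Ry(pitch) Rx(roll)).
In Python, from bench import robot gives the robot as it stands.
- The arm moves only by the tool servo_tool, never from a script. Its argument "plan" is a list of rows, each a list of 7 numbers: the shift along the tool's x, y, z normalised to -1 to 1, where 1 is 0.1 m, then the turn, a rotation vector about the tool's x, y, z normalised to -1 to 1, where 1 is pi/2 rad, then the finger opening in mm, from 0 to 94. In form: [[x, y, z, ax, ay, az, gripper], ...]. A call has 1 to 12 rows; each row is the pose to reach, as a shift and turn from the pose commanded when the call began, along the tool's axes at that moment; what a row does not reach only later rows make up. A row lasts 1/12 s, in which the tool goes at most 41.7 mm and 7.16 degrees, less where a joint would pass 70% of its speed; a pose out of reach is approached as far as the arm can. A call with a number of a shift or a turn outside -1 to 1 is refused whole. A call with a gripper value outside its range is refused whole. The fingers move at their own pace and stop on an object; the grip force is fixed at half the most. Time passes only in rows, so rows that repeat a pose let the fingers close. It gives the time, the measured TCP pose, the force, the opening and the grip force at its end, in the units of the state.
- robot.get_obs(): the state, without advancing time (a new reading comes with each control period).
- robot.snapshot(name): name is "scene" or "side" or "wrist"; returns the picture (480x640x3 uint8, red, green, blue); there is no depth.
- robot.camera_params(name): a dict with "camera_matrix" (3x3 intrinsics, pixels), "rvec" (rotation vector, rad) and "tvec" (3), from world to camera coordinates, as OpenCV has them; the wrist camera has in their place "tool_from_camera" (4x4, takes a point from camera to tool coordinates, whose origin is the TCP and whose axes are the flange's). Camera axes: x right, y down, z forward; pixel columns grow to the right and rows downward; lengths in m; the calibration is good to about 2 mm. The wrist camera is an equidistant fisheye: a pixel r from the principal point sees the ray r / f radians off the axis. A picture is of the moment at which its call begins: read the wrist's pose just before it. camera_params takes no time and is no camera call.
- robot.close_job(): hands the job in; it is judged then, once.
Trained networks look in the newest picture that a camera, given by its name, has taken for a name from the list of things; names that differ only in an ending like _2 or _b are one class to them, and where a whole thing is asked for, a point or a joint stands for the part that bears it (a point fixed in the world has none). Each returns a list of dicts, best first, with "conf" (0 to 1); they miss things now and then, are a little off and sometimes report something else, mostly with a low value. They report only what shows in the picture. A call takes as long as a camera call. They do not tell look-alikes from the thing itself.
- robot.find_in(thing, camera): "extent" ([centre column, centre row, width, height] in pixels, round what is visible of it).
The state is a dict: "time": time; "joint_positions": joint angles; "qvel": joint speeds; "joint_torque": joint torques, N m; "tool_pos": TCP position; "ee_rot": TCP orientation; "wrist_force": force on the tool from outside, world axes, zero at the start; "wrist_torque": the same for the moment, N m; "width": finger opening in m; "finger_force": force on a finger pad.
Only numpy, scipy, OpenCV 4.12 (cv2) and the standard library are available. Lean on these libraries where they do the work, as an engineer would, in place of code of your own. Each camera call takes 0.05 s, during which the arm holds its last target. There are 200 camera calls.

## Working session

There is one attempt and no reset: what is moved stays moved. The work goes in short steps, Python scripts to look and compute and a tool call to move; the robot and the scene stay as the last step left them, time stands still between calls to the robot, and variables do not carry over. Pictures are saved under pics/ and viewed, at most 13 in all, crops included, and the job is handed in when it is done.

Besides the shell and the picture viewer there is one more tool, called after "Call:" as name([rows], argument=value, ...), one row to a line, values as JSON. servo_tool: Moves the arm, as the interface text tells. Scaled input: -1 to 1 covers 0.1 m each way for a shift and pi/2 rad each way for a turn. Its arguments: {"type":"object","properties":{"plan":{"type":"array","items":{"type":"array","items":{"type":"number"}}}},"required":["plan"]}

```bash
mkdir -p pics
cat > h.py <<'E'
import numpy as np,cv2
from scipy.spatial.transform import Rotation as R
from bench import robot
def P(n): 
    return robot.camera_params(n)
def ray(n,u,v,obs=None):
    c=P(n);K=np.array(c['camera_matrix'])
    if n=='wrist':
        obs=obs or robot.get_obs()
        d=np.array([u-K[0,2],v-K[1,2]])/np.array([K[0,0],K[1,1]]);th=np.linalg.norm(d)
        r=np.r_[d/max(th,1e-9)*np.sin(th),np.cos(th)]
        T=np.array(c['tool_from_camera']);Rt=R.from_euler('xyz',obs['ee_rot']).as_matrix()
        return Rt@T[:3,3]+np.array(obs['tool_pos']),Rt@T[:3,:3]@r
    Rm=cv2.Rodrigues(np.array(c['rvec'],float))[0];t=np.array(c['tvec'],float).ravel()
    return -Rm.T@t,Rm.T@np.linalg.inv(K)@np.array([u,v,1.])
def atz(n,u,v,z,obs=None):
    o,d=ray(n,u,v,obs);return o+d*(z-o[2])/d[2]
def tri(rs):
    A=0;b=0
    for o,d in rs:
        d=d/np.linalg.norm(d);M=np.eye(3)-np.outer(d,d);A=A+M;b=b+M@o
    return np.linalg.solve(A,b)
def proj(n,p,obs=None):
    c=P(n);K=np.array(c['camera_matrix'])
    if n=='wrist':
        obs=obs or robot.get_obs()
        T=np.array(c['tool_from_camera']);Rt=R.from_euler('xyz',obs['ee_rot']).as_matrix()
        q=T[:3,:3].T@(Rt.T@(np.array(p)-obs['tool_pos'])-T[:3,3])
        th=np.arctan2(np.hypot(q[0],q[1]),q[2]);e=q[:2]/np.hypot(q[0],q[1])*th
        return K[0,0]*e[0]+K[0,2],K[1,1]*e[1]+K[1,2]
    return cv2.projectPoints(np.array([p],float),np.array(c['rvec'],float),np.array(c['tvec'],float),K,None)[0].ravel()
def snap(n,f,crop=None,s=1):
    im=robot.snapshot(n)
    o=im
    if crop: o=im[crop[1]:crop[3],crop[0]:crop[2]]
    cv2.imwrite('pics/'+f+'.png',cv2.cvtColor(cv2.resize(o,None,fx=s,fy=s,interpolation=cv2.INTER_CUBIC),cv2.COLOR_RGB2BGR));return im
E
python3 - <<'E'
from h import *
snap('scene','scene');snap('side','side')
for c in ('scene','side'):
    for t in ('bat','bat_hole_a','drift','plain_pin','pin_block','cup','bowl','spray_gun'):
        print(c,t,[(np.round(x['extent']).tolist(),round(x['conf'],2)) for x in robot.find_in(t,c)[:4]])
    print(c,ray(c,320,240))
print(robot.get_obs(), P('wrist'))
E
```

```text
scene bat [([363.0, 228.0, 86.0, 42.0], 0.79)]
scene bat_hole_a [([363.0, 228.0, 85.0, 41.0], 0.6)]
scene drift [([231.0, 257.0, 9.0, 24.0], 0.68)]
scene plain_pin [([251.0, 322.0, 11.0, 32.0], 0.73), ([189.0, 307.0, 15.0, 34.0], 0.65), ([230.0, 277.0, 16.0, 17.0], 0.55)]
scene pin_block [([233.0, 292.0, 32.0, 68.0], 0.73)]
scene cup [([299.0, 224.0, 19.0, 34.0], 0.98)]
scene bowl [([244.0, 239.0, 49.0, 31.0], 0.85)]
scene spray_gun []
scene (array([-0.31580808,  0.53754456,  0.5589935 ]), array([ 0.80418129, -0.40906271, -0.43124705]))
side bat [([325.0, 247.0, 94.0, 54.0], 0.89)]
side bat_hole_a [([327.0, 245.0, 94.0, 59.0], 0.88), ([265.0, 368.0, 85.0, 46.0], 0.37)]
side drift [([277.0, 194.0, 12.0, 17.0], 0.5)]
side plain_pin [([224.0, 227.0, 12.0, 24.0], 0.53), ([327.0, 248.0, 96.0, 55.0], 0.4)]
side pin_block [([267.0, 213.0, 54.0, 37.0], 0.88), ([329.0, 245.0, 94.0, 57.0], 0.28)]
side cup [([404.0, 227.0, 30.0, 22.0], 0.64)]
side bowl [([360.0, 211.0, 44.0, 31.0], 0.78)]
side spray_gun [([264.0, 368.0, 83.0, 43.0], 0.66), ([267.0, 215.0, 52.0, 39.0], 0.38)]
side (array([ 0.111
[... 633 characters left out ...]
': array([-0.15755995, -0.25250095, -0.90248922]), 'wrist_torque': array([-0.05146062, -0.01258051, -0.05346837]), 'finger_force': 0.0, 'width': 0.09370203207501428} {'camera_matrix': array([[371.64829954,   0.        , 317.05045659],
       [  0.        , 371.64829954, 236.15888084],
       [  0.        ,   0.        ,   1.        ]]), 'tool_from_camera': array([[ 4.76032686e-04, -9.62555053e-01, -2.71085859e-01,
         7.93290017e-02],
       [ 9.99999881e-01,  4.30498550e-04,  2.27433753e-04,
         3.75303715e-04],
       [-1.02215438e-04, -2.71085935e-01,  9.62555144e-01,
        -1.62852225e-01],
       [ 0.00000000e+00,  0.00000000e+00,  0.00000000e+00,
         1.00000000e+00]])}
```

View pics/scene.png

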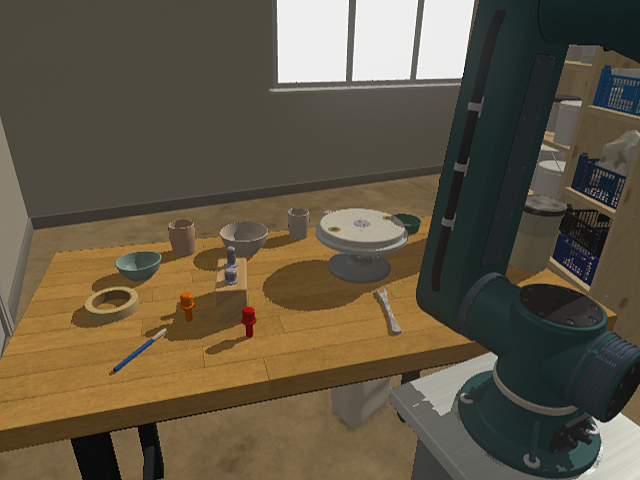

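View pics/side.png

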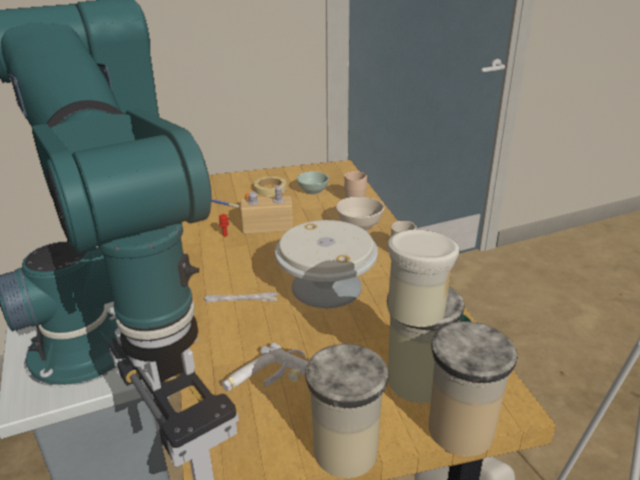

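The scene view shows the block with the drift (231,257) and the grey plain pin (230,277). Side view: drift (278,194), plain pin (253,198), bat holes (311,227) and (343,259). The orange and red pins stand on the bench, so they are decoys.

Run:
```python
from h import *
np.set_printoptions(precision=4,suppress=True)
print('bat c',tri([ray('scene',363,226),ray('side',326,246)]))
for z in (.118,.13,.142):
    print(z,atz('side',311,227,z),atz('side',343,259,z),atz('side',326.5,242,z),atz('scene',334,229.5,z),atz('scene',363,224,z))
im=robot.snapshot('scene');
print('drift',tri([ray('scene',231,253),ray('side',278.5,191)]),atz('side',278.5,194,.104),atz('scene',231,257,.104))
print('plain',tri([ray('scene',230,277),ray('side',253,198)]),atz('side',253,198,.096),atz('scene',230,277,.096))
print('red',atz('scene',249,335,0),'or',atz('scene',188,320,0),'gun',atz('side',264,368,.02),'cup',atz('scene',299,240,0),atz('side',404,235,0),'bowl',atz('side',360,222,0))
```

```text
bat c [ 0.5402 -0.0164  0.1168]
0.118 [0.5435 0.0786 0.118 ] [ 0.5511 -0.0826  0.118 ] [ 0.5483 -0.0015  0.118 ] [0.546  0.0619 0.118 ] [ 0.5472 -0.021   0.118 ]
0.13 [0.5353 0.0582 0.13  ] [ 0.5428 -0.1     0.13  ] [ 0.54   -0.0204  0.13  ] [0.5226 0.0748 0.13  ] [ 0.5237 -0.0058  0.13  ]
0.142 [0.5271 0.0379 0.142 ] [ 0.5345 -0.1173  0.142 ] [ 0.5318 -0.0392  0.142 ] [0.4991 0.0878 0.142 ] [0.5002 0.0094 0.142 ]
drift [0.5456 0.3185 0.1087] [0.5442 0.3133 0.104 ] [0.5324 0.3218 0.104 ]
plain [0.4781 0.3416 0.0903] [0.4775 0.3349 0.096 ] [0.4635 0.3442 0.096 ]
red [0.3877 0.3331 0.    ] or [0.4882 0.4328 0.    ] gun [ 0.3176 -0.2296  0.02  ] cup [0.7508 0.0635 0.    ] [0.8375 0.1306 0.    ] bowl [0.7627 0.2479 0.    ]
```

Call:
servo_tool([
  [0.7,-1,-1,0,0,0.344,94],
  [0.7,-1,-1,0,0,0.344,94],
  [0.7,-1,-1,0,0,0.344,94],
  [0.7,-1,-1,0,0,0.344,94],
  [0.7,-1,-1,0,0,0.344,94],
])

```text
time: 1.37
tool_pos: [0.1771, -0.4185, 0.3296]
ee_rot: [3.133, -0.007, -0.301]
wrist_force: [-0.5, 0.1, 0.9]
width: 0.0937
finger_force: 0.0
```

Call:
servo_tool([
  [0.32,-1,0,0,0,0,94],
  [0.32,-1,0,0,0,0,94],
  [0.32,-1,0,0,0,0,94],
])

```text
time: 1.62
tool_pos: [0.2366, -0.3317, 0.3233]
ee_rot: [-3.141, -0.002, -0.298]
wrist_force: [-0.3, -1.5, -0.3]
width: 0.0941
finger_force: 0.0
```

Call:
servo_tool([
  [0.32,-1,0,0,0,0,94],
  [0.32,-1,0,0,0,0,94],
  [0.32,-1,0,0,0,0,94],
])

```text
time: 1.87
tool_pos: [0.2968, -0.2452, 0.3231]
ee_rot: [-3.141, -0.002, -0.297]
wrist_force: [0.5, -0.8, 0.4]
width: 0.0939
finger_force: 0.0
```

Call:
servo_tool([
  [0.32,-1,0,0,0,0,94],
  [0.32,-1,0,0,0,0,94],
  [0.32,-1,0,0,0,0,94],
])

```text
time: 2.12
tool_pos: [0.3569, -0.1589, 0.3228]
ee_rot: [-3.14, -0.001, -0.296]
wrist_force: [0.4, -0.9, 0.2]
width: 0.0942
finger_force: 0.0
```

Call:
servo_tool([
  [0.32,-1,0,0,0,0,94],
  [0.32,-1,0,0,0,0,94],
  [0.32,-1,0,0,0,0,94],
])

```text
time: 2.37
tool_pos: [0.417, -0.0727, 0.3225]
ee_rot: [-3.14, -0.001, -0.296]
wrist_force: [0.2, -0.4, -0.7]
width: 0.0938
finger_force: 0.0
```

Call:
servo_tool([
  [0.32,-0.9,1,0,0,0,94],
  [0.32,-0.9,1,0,0,0,94],
  [0.32,-0.9,1,0,0,0,94],
  [0.32,-0.9,1,0,0,0,94],
  [0.32,-0.9,1,0,0,0,94],
])

```text
time: 2.78
tool_pos: [0.4715, 0.0022, 0.2188]
ee_rot: [3.14, 0.008, -0.296]
wrist_force: [-0.3, -0.4, -0.2]
width: 0.0938
finger_force: 0.0
```

Run:
```python
from h import *
o=robot.get_obs();print(o['time'],o['tool_pos'],o['ee_rot'],o['qvel'].round(3))
im=snap('wrist','w1',(60,0,640,480),1);np.save('w1.npy',im)
print([(x['extent'],x['conf']) for x in robot.find_in('bat_hole_a','wrist')])
```

```text
2.7833 [0.47153324 0.00223635 0.21875141] [ 3.14023537  0.00755646 -0.29625494] [-0.049 -0.05  -0.066 -0.027  0.044 -0.025]
[([307.2, 145.2, 298.5, 286.0], 0.68)]
```

View pics/w1.png

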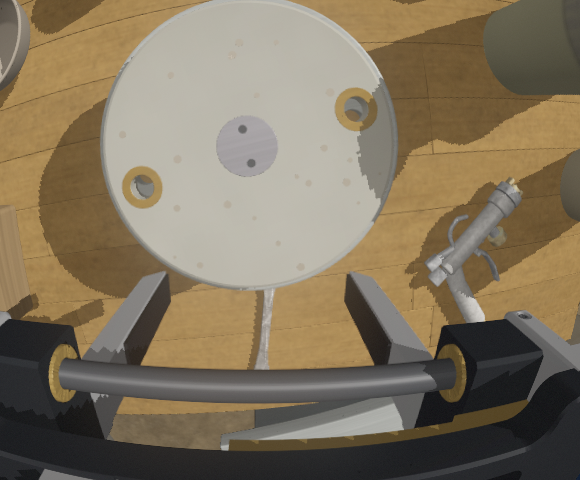

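Wrist picture: the bat holes with brass bushes are at (202,187) (left, a) and (415,109) (right, b) in full-image pixels. Enlarging both next.

Run:
```python
from h import *
np.set_printoptions(precision=4,suppress=True)
im=np.load('w1.npy')
hsv=cv2.cvtColor(im,cv2.COLOR_RGB2HSV)
tiles=[]
o=robot.get_obs();pts=[]
for u,v in ((202,187),(415,109)):
    m=np.zeros(im.shape[:2],np.uint8);sl=np.s_[v-27:v+27,u-27:u+27]
    m[sl]=cv2.inRange(hsv,(10,90,80),(30,255,255))[sl]
    c=max(cv2.findContours(m,cv2.RETR_EXTERNAL,cv2.CHAIN_APPROX_NONE)[0],key=cv2.contourArea)
    e=cv2.fitEllipse(cv2.convexHull(c));print(e);pts.append(e[0])
    tiles.append(cv2.resize(im[sl],(400,400),interpolation=cv2.INTER_CUBIC))
cv2.imwrite('pics/holes.png',cv2.cvtColor(np.hstack(tiles),cv2.COLOR_RGB2BGR))
for z in (.118,.122,.126,.13,.134):
    a,b=[atz('wrist',*p,z,o) for p in pts];print(z,a,b,np.linalg.norm(a-b))
```

```text
((201.8112030029297, 186.92379760742188), (39.44859313964844, 41.65940475463867), 158.98541259765625)
((415.7085876464844, 108.83015441894531), (41.29472351074219, 43.418190002441406), 148.42507934570312)
0.118 [0.5386 0.0699 0.118 ] [ 0.5472 -0.0981  0.118 ] 0.16824839973554223
0.122 [0.5388 0.0685 0.122 ] [ 0.5472 -0.097   0.122 ] 0.16573936954803403
0.126 [0.5389 0.0671 0.126 ] [ 0.5472 -0.0959  0.126 ] 0.1632303393605258
0.13 [0.5391 0.0657 0.13  ] [ 0.5472 -0.0948  0.13  ] 0.16072130917301755
0.134 [0.5392 0.0644 0.134 ] [ 0.5472 -0.0937  0.134 ] 0.15821227898550932
```

View pics/holes.png

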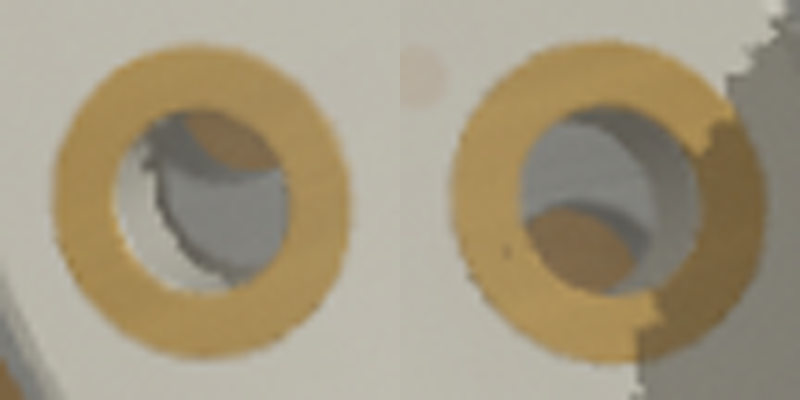

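Hole a: the wheel-head hole shows towards the top (+x side). Hole b: towards the bottom (−x). So the offsets are consistent with one rotation.

Run:
```python
from h import *
np.set_printoptions(precision=4,suppress=True)
o=robot.get_obs();k=54/400
for zt in (.126,.13):
  a=atz('wrist',201.8,186.9,zt,o);b=atz('wrist',415.7,108.8,zt,o);c=(a+b)/2;r=(a-b)/np.linalg.norm(a-b);t=np.array([r[1],-r[0],0])
  for p in ((175+180*k,160+150*k),(175+235*k,160+183*k),(175+270*k,160+172*k)):
    q=atz('wrist',*p,zt-.018,o)-a; print('a rad,tan',q@r*1e3,q@t*1e3)
  for p in ((388+130*k,82+210*k),(388+180*k,82+200*k),(388+215*k,82+212*k),(388+245*k,82+240*k)):
    q=atz('wrist',*p,zt-.018,o)-b; print('b rad,tan',q@-r*1e3,q@-t*1e3)
# top spacing predicted
for p in ((.545,.318,.139),(.477,.34,.108)): print(proj('wrist',p,o))
```

```text
a rad,tan 6.136324448329825 5.226731232067489
a rad,tan 1.8220638362740877 -0.25803516489841455
a rad,tan -2.227896192499733 -0.6082664749782281
b rad,tan -3.008515313472223 -0.8265676457209937
b rad,tan 2.390313050127429 -0.272666743245569
b rad,tan 5.54794527712308 1.9724462768508029
b rad,tan 7.670917309716462 5.640785491559005
a rad,tan 6.138432271826084 5.146552209948957
a rad,tan 1.8861963539353512 -0.25936151933435175
a rad,tan -2.105538742514437 -0.6045576700095904
b rad,tan -2.893266672368267 -0.8096483163425101
b rad,tan 2.4279445261565793 -0.2637106634624988
b rad,tan 5.5401805217290265 1.9491251112471328
b rad,tan 7.632631289409816 5.564725829525701
(np.float64(-11.41247917965319), np.float64(269.73501521018306))
(np.float64(23.045940372230234), np.float64(320.5273484422155))
```

Call:
servo_tool([
  [0,-1,-0.2,0,0,0,94],
  [0,-1,-0.2,0,0,0,94],
  [0,-1,-0.2,0,0,0,94],
])

```text
time: 3.13
tool_pos: [0.5041, 0.0975, 0.2468]
ee_rot: [-3.138, -0.006, -0.3]
wrist_force: [0.4, -0.1, -0.8]
width: 0.0942
finger_force: 0.0
```

Call:
servo_tool([
  [-0.1,-1,0,0,0,0,94],
  [-0.1,-1,0,0,0,0,94],
  [-0.1,-1,0,0,0,0,94],
])

```text
time: 3.38
tool_pos: [0.5236, 0.1971, 0.2458]
ee_rot: [-3.137, -0.004, -0.299]
wrist_force: [-0.3, -0.6, -0.3]
width: 0.094
finger_force: 0.0
```

Call:
servo_tool([
  [-0.32,-1,0,0,0,0,94],
  [-0.32,-1,0,0,0,0,94],
  [-0.32,-1,0,0,0,0,94],
  [-0.32,-1,0,0,0,0,94],
])

```text
time: 3.72
tool_pos: [0.5218, 0.3024, 0.2452]
ee_rot: [-3.138, -0.003, -0.296]
wrist_force: [-0.3, 0.2, -0.6]
width: 0.0941
finger_force: 0.0
```

Run:
```python
from h import *
o=robot.get_obs();print(o['time'],o['tool_pos'],o['ee_rot'],o['qvel'].round(3))
im=snap('wrist','w2');np.save('w2.npy',im)
for t in('drift','plain_pin'):print([(x['extent'],x['conf']) for x in robot.find_in(t,'wrist')])
```

```text
3.7167 [0.52177492 0.302415   0.24518753] [-3.13757867e+00 -2.80113819e-03 -2.96420547e-01] [-0.061 -0.031  0.037 -0.054  0.018 -0.039]
[([292.6, 207.8, 33.0, 35.2], 0.78)]
[([212.8, 269.8, 28.9, 26.9], 0.89), ([326.4, 330.5, 26.5, 37.3], 0.88), ([294.1, 281.3, 33.8, 33.2], 0.56)]
```

View pics/w2.png

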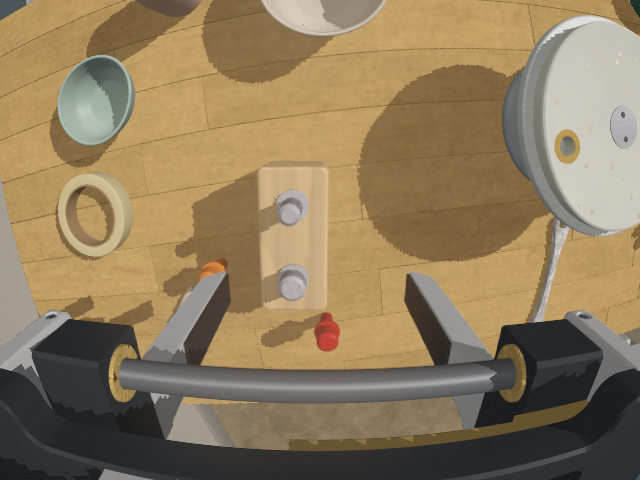

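Drift handle top at about (290,212), plain-pin top at (292,287); the block lies along the tool x axis.

Run:
```python
from h import *
np.set_printoptions(precision=4,suppress=True)
o=robot.get_obs();Rt=R.from_euler('xyz',o['ee_rot']).as_matrix()
for n,u,v,z in(('dtop',290,212.5,.124),('dcol',293,205.5,.084),('ptop',292,288,.108),('pcol',293.5,280,.084)):
    p=atz('wrist',u,v,z,o);print(n,p,Rt.T@(p-o['tool_pos']))
for z in (.12,.13): print(atz('wrist',567,146.5,z,o))
```

```text
dtop [0.5468 0.3126 0.124 ] [ 0.0188 -0.0209  0.1208]
dcol [0.5449 0.3135 0.084 ] [ 0.0166 -0.0211  0.1608]
ptop [0.4793 0.3345 0.108 ] [-0.0522 -0.0218  0.1366]
pcol [0.4772 0.3353 0.084 ] [-0.0545 -0.0219  0.1606]
[0.5345 0.0583 0.12  ]
[0.5367 0.0658 0.13  ]
```

Call:
servo_tool([
  [0.177,-0.212,0.3,0,0,0,94],
  [0.177,-0.212,0.6,0,0,0,94],
  [0.177,-0.212,0.9,0,0,0,94],
  [0.177,-0.212,0.9,0,0,0,94],
  [0.177,-0.212,0.9,0,0,0,94],
])

```text
time: 4.28
tool_pos: [0.5441, 0.3123, 0.1515]
ee_rot: [3.139, 0.002, -0.302]
wrist_force: [0.7, 0.1, 1.2]
width: 0.094
finger_force: 0.0
```

Call:
servo_tool([
  [0,0,0.25,0,0,0,94],
  [0,0,0.49,0,0,0,94],
  [0,0,0.49,0,0,0,94],
  [0,0,0.49,0,0,0,60],
  [0,0,0.49,0,0,0,0],
  [0,0,0.49,0,0,0,0],
  [0,0,0.49,0,0,0,0],
  [0,0,0.49,0,0,0,0],
  [0,0,0.49,0,0,0,0],
  [0,0,0.49,0,0,0,0],
])

```text
time: 5.12
tool_pos: [0.5445, 0.3148, 0.1039]
ee_rot: [-3.141, -0.0, -0.299]
wrist_force: [-0.3, -0.2, -0.1]
width: 0.0509
finger_force: 0.0
```

Call:
servo_tool([
  [0,0,0,0,0,0,0],
  [0,0,0,0,0,0,0],
  [0,0,0,0,0,0,0],
  [0,0,0,0,0,0,0],
  [0,0,0,0,0,0,0],
  [0,0,0,0,0,0,0],
  [0,0,0,0,0,0,0],
  [0,0,0,0,0,0,0],
])

```text
time: 5.78
tool_pos: [0.5449, 0.3165, 0.1038]
ee_rot: [-3.138, -0.001, -0.299]
wrist_force: [1.5, 5.6, -1.3]
width: 0.0176
finger_force: 29.9
```

Call:
servo_tool([
  [0,0,-0.2,0,0,0,0],
  [0,0,-0.5,0,0,0,0],
  [0,0,-0.8,0,0,0,0],
  [0,0,-1,0,0,0,0],
  [0,0,-1,0,0,0,0],
])

```text
time: 6.2
tool_pos: [0.5463, 0.3151, 0.2092]
ee_rot: [-3.136, -0.007, -0.3]
wrist_force: [0.9, 0.9, -0.4]
width: 0.0179
finger_force: 29.9
```

Call:
servo_tool([
  [0,0,-0.3,0,0,0,0],
  [0,0,-0.6,0,0,0,0],
  [0,0,-0.6,0,0,0,0],
])

```text
time: 6.45
tool_pos: [0.5458, 0.3149, 0.2683]
ee_rot: [-3.137, -0.006, -0.3]
wrist_force: [0.6, 0.8, 0.5]
width: 0.0177
finger_force: 29.9
```

Call:
servo_tool([
  [0.3,0.95,0,0,0,-0.08,0],
  [0.3,0.95,0,0,0,-0.16,0],
  [0.3,0.95,0,0,0,-0.24,0],
  [0.3,0.95,0,0,0,-0.32,0],
  [0.3,0.95,0,0,0,-0.4,0],
  [0.3,0.95,0,0,0,-0.48,0],
  [0.3,0.95,0,0,0,-0.56,0],
  [0.3,0.95,0,0,0,-0.64,0],
  [0.3,0.95,0,0,0,-0.72,0],
  [0.3,0.95,0,0,0,-0.8,0],
  [0.3,0.95,0,0,0,-0.88,0],
  [0.3,0.95,0,0,0,-0.955,0],
])

```text
time: 7.45
tool_pos: [0.5441, 0.2145, 0.26]
ee_rot: [-3.138, 0.004, 1.199]
wrist_force: [-0.8, -0.2, -1.4]
width: 0.0173
finger_force: 29.9
```

Call:
servo_tool([
  [-0.93,0.36,0,0,0,-0.08,0],
  [-0.93,0.36,0,0,0,-0.16,0],
  [-0.93,0.36,0,0,0,-0.235,0],
  [-0.93,0.36,0,0,0,-0.235,0],
  [-0.93,0.36,0,0,0,-0.235,0],
])

```text
time: 7.87
tool_pos: [0.5433, 0.1141, 0.2608]
ee_rot: [-3.138, 0.0, 1.558]
wrist_force: [0.1, -0.0, -2.2]
width: 0.0176
finger_force: 29.9
```

Run:
```python
from h import *
o=robot.get_obs();print(o['time'],o['tool_pos'],o['ee_rot'],o['qvel'].round(3))
im=snap('wrist','w3',(200,130,440,310),3);np.save('w3.npy',im)
tp=o['tool_pos'];Rt=R.from_euler('xyz',o['ee_rot']).as_matrix()
print('tip expected',proj('wrist',tp+Rt@[0,0,.094],o),'collar',proj('wrist',tp+Rt@[0,0,.024],o))
```

```text
7.8667 [0.54332151 0.11409717 0.26083184] [-3.13757283e+00  4.72605788e-04  1.55838754e+00] [ 0.036  0.008 -0.018  0.013  0.005  0.029]
tip expected (np.float64(316.3935739061778), np.float64(244.5974694036416)) collar (np.float64(316.1791294791034), np.float64(282.2513281107638))
```

View pics/w3.png

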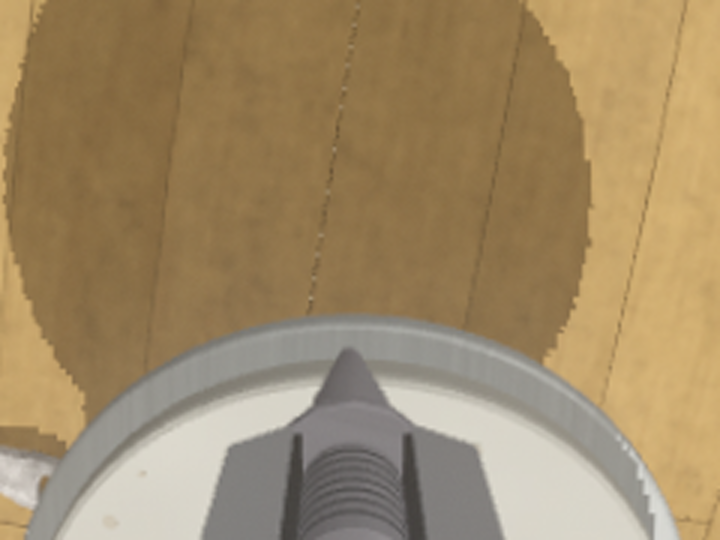

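Call:
servo_tool([
  [-0.3,0,0,0,0,0,0],
  [-0.48,0,0.1,0,0,0,0],
  [-0.48,0,0.2,0,0,0,0],
  [-0.48,0,0.3,0,0,0,0],
  [-0.48,0,0.3,0,0,0,0],
  [-0.48,0,0.3,0,0,0,0],
])

```text
time: 8.42
tool_pos: [0.543, 0.0687, 0.2318]
ee_rot: [-3.138, -0.0, 1.563]
wrist_force: [-0.7, -0.1, -1.1]
width: 0.0171
finger_force: 29.9
```

Call:
servo_tool([
  [0,0,0.03,0,0,0,0],
  [0,0,0.06,0,0,0,0],
  [0,0,0.09,0,0,0,0],
  [0,0,0.12,0,0,0,0],
  [0,0,0.15,0,0,0,0],
  [0,0,0.15,0,0,0,0],
])

```text
time: 8.92
tool_pos: [0.5433, 0.0674, 0.2176]
ee_rot: [-3.14, 0.0, 1.562]
wrist_force: [-0.3, -1.2, -2.1]
width: 0.0177
finger_force: 29.9
```

Call:
servo_tool([
  [-0.01,0,0.03,0,0,0,0],
  [-0.01,0,0.06,0,0,0,0],
  [-0.01,0,0.09,0,0,0,0],
  [-0.01,0,0.12,0,0,0,0],
  [-0.01,0,0.15,0,0,0,0],
  [-0.01,0,0.15,0,0,0,0],
])

```text
time: 9.42
tool_pos: [0.5425, 0.067, 0.2026]
ee_rot: [-3.138, -0.001, 1.562]
wrist_force: [-4.2, 3.4, 0.6]
width: 0.0175
finger_force: 29.9
```

Call:
servo_tool([
  [0,0.005,0.02,0,0,0,0],
  [0,0.01,0.04,0,0,0,0],
  [0,0.014,0.06,0,0,0,0],
  [0,0.018,0.08,0,0,0,0],
  [0,0.018,0.08,0,0,0,0],
])

```text
time: 9.83
tool_pos: [0.5435, 0.0673, 0.1957]
ee_rot: [-3.137, -0.002, 1.563]
wrist_force: [-6.6, 4.3, 4.3]
width: 0.0175
finger_force: 30.0
```

Call:
servo_tool([
  [0.018,0.005,0.0,0,0,0,0],
  [0.018,0.01,0.02,0,0,0,0],
  [0.018,0.015,0.04,0,0,0,0],
  [0.018,0.018,0.06,0,0,0,0],
  [0.018,0.018,0.06,0,0,0,0],
])

```text
time: 10.25
tool_pos: [0.5454, 0.0687, 0.1896]
ee_rot: [-3.137, -0.001, 1.562]
wrist_force: [-6.9, 2.4, 3.8]
width: 0.0175
finger_force: 30.0
```

Call:
servo_tool([
  [0.01,0,0.02,0,0,0,0],
  [0.01,0.003,0.04,0,0,0,0],
  [0.01,0.006,0.06,0,0,0,0],
  [0.01,0.009,0.08,0,0,0,0],
  [0.01,0.009,0.08,0,0,0,0],
])

```text
time: 10.67
tool_pos: [0.5464, 0.0694, 0.1816]
ee_rot: [-3.138, -0.0, 1.562]
wrist_force: [-7.1, 2.2, 4.0]
width: 0.0178
finger_force: 30.0
```

Call:
servo_tool([
  [0,0,0.02,0,0,0,0],
  [0,0,0.04,0,0,0,0],
  [0,0.003,0.06,0,0,0,0],
  [0,0.003,0.06,0,0,0,0],
])

```text
time: 11.0
tool_pos: [0.5466, 0.0695, 0.1751]
ee_rot: [-3.137, -0.001, 1.562]
wrist_force: [-6.3, 1.9, 2.3]
width: 0.0176
finger_force: 29.9
```

Call:
servo_tool([
  [0.005,0,0.02,0,0,0,0],
  [0.005,0,0.04,0,0,0,0],
  [0.005,0,0.06,0,0,0,0],
  [0.005,0,0.08,0,0,0,0],
  [0.005,0,0.08,0,0,0,0],
])

```text
time: 11.42
tool_pos: [0.5465, 0.0698, 0.1668]
ee_rot: [-3.137, -0.0, 1.562]
wrist_force: [-7.2, 1.0, 1.8]
width: 0.0173
finger_force: 29.9
```

Call:
servo_tool([
  [0,0,0.02,0,0,0,0],
  [0,0,0.04,0,0,0,0],
  [0,0,0.06,0,0,0,0],
  [0,0,0.06,0,0,0,0],
])

```text
time: 11.75
tool_pos: [0.5466, 0.0698, 0.1608]
ee_rot: [-3.137, -0.0, 1.562]
wrist_force: [-6.3, 2.2, 1.4]
width: 0.0172
finger_force: 29.9
```

Call:
servo_tool([
  [0,0,0.015,0,0,0,0],
  [0,0,0.03,0,0,0,0],
  [0,0,0.04,0,0,0,0],
  [0,0,0.04,0,0,0,0],
])

```text
time: 12.08
tool_pos: [0.5466, 0.0698, 0.157]
ee_rot: [-3.137, -0.0, 1.562]
wrist_force: [-6.7, 0.3, 3.2]
width: 0.0178
finger_force: 29.9
```

Call:
servo_tool([
  [0,0,0.01,0,0,0,0],
  [0,0,0.02,0,0,0,0],
  [0,0,0.02,0,0,0,0],
])

```text
time: 12.33
tool_pos: [0.5466, 0.0698, 0.1551]
ee_rot: [-3.137, -0.0, 1.562]
wrist_force: [-6.9, 1.6, 2.7]
width: 0.0175
finger_force: 29.9
```

Call:
servo_tool([
  [0,0,0.01,0,0,0,0],
  [0,0,0.02,0,0,0,0],
  [0,0,0.02,0,0,0,0],
])

```text
time: 12.58
tool_pos: [0.5466, 0.0698, 0.1531]
ee_rot: [-3.137, -0.0, 1.562]
wrist_force: [-7.6, 2.1, 3.3]
width: 0.0173
finger_force: 29.9
```

Call:
servo_tool([
  [0,0,0.01,0,0,0,0],
  [0,0,0.02,0,0,0,0],
  [0,0,0.02,0,0,0,0],
])

```text
time: 12.83
tool_pos: [0.5465, 0.0699, 0.1511]
ee_rot: [-3.137, -0.0, 1.562]
wrist_force: [-7.1, 1.7, 3.0]
width: 0.0174
finger_force: 29.9
```

Call:
servo_tool([
  [0,0,0.01,0,0,0,0],
  [0,0,0.02,0,0,0,0],
  [0,0,0.02,0,0,0,0],
])

```text
time: 13.08
tool_pos: [0.5465, 0.0699, 0.1497]
ee_rot: [-3.137, -0.0, 1.562]
wrist_force: [-8.2, 2.5, 4.6]
width: 0.0177
finger_force: 29.9
```

Call:
servo_tool([
  [0,0,0.01,0,0,0,0],
  [0,0,0.02,0,0,0,0],
  [0,0,0.02,0,0,0,0],
])

```text
time: 13.33
tool_pos: [0.5466, 0.0699, 0.1496]
ee_rot: [-3.138, -0.0, 1.562]
wrist_force: [-10.7, 1.6, 10.4]
width: 0.0173
finger_force: 30.0
```

Call:
servo_tool([
  [0,0,0.01,0,0,0,0],
  [0,0,0.015,0,0,0,0],
  [0,0,0.015,0,0,0,0],
  [0,0,0.015,0,0,0,0],
])

```text
time: 13.67
tool_pos: [0.5466, 0.0699, 0.1495]
ee_rot: [-3.139, -0.0, 1.562]
wrist_force: [-12.7, 2.3, 15.5]
width: 0.0175
finger_force: 30.0
```

Run:
```python
from h import *
im=snap('side','s1',(250,180,410,300),5)
print(proj('side',(.5466,.0699,.1257)),proj('side',(.5466,.0699,.1297)),[(x['extent'],x['conf']) for x in robot.find_in('drift','side')])
```

```text
[313.57139286 225.48513295] [313.53991413 223.99548457] [([267.1, 215.4, 55.5, 36.5], 0.65), ([313.3, 218.4, 14.0, 24.9], 0.56)]
```

View pics/s1.png

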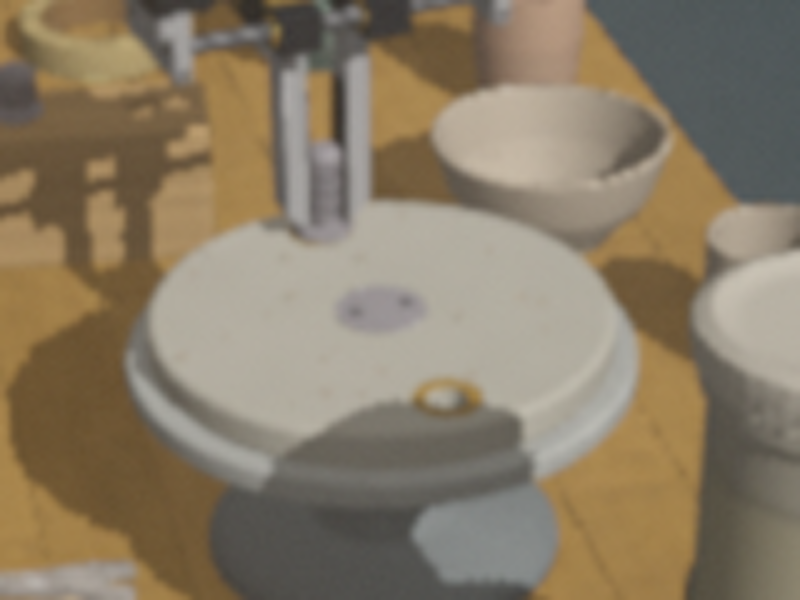

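The side view shows the drift's collar flat on the bat under the fingers at (313,226), and the bat has turned (hole b is now at (339,259)). I'll ease off and release.

Call:
servo_tool([
  [0,-0.01,-0.025,0,0,0,0],
  [0,-0.01,-0.03,0,0,0,20],
  [0,-0.01,-0.03,0,0,0,50],
  [0,-0.01,-0.03,0,0,0,50],
  [0,-0.01,-0.03,0,0,0,50],
  [0,-0.01,-0.03,0,0,0,50],
  [0,-0.01,-0.03,0,0,0,50],
])

```text
time: 14.35
tool_pos: [0.5479, 0.0693, 0.1488]
ee_rot: [3.141, 0.0, 1.562]
wrist_force: [-0.7, 0.4, 0.1]
width: 0.0485
finger_force: 0.0
```

Call:
servo_tool([
  [0,0,-0.2,0,0,0,60],
  [0,0,-0.5,0,0,0,60],
  [0,0,-0.8,0,0,0,60],
  [0,0,-1,0,0,0,60],
  [0,0,-1,0,0,0,60],
])

```text
time: 14.77
tool_pos: [0.55, 0.0696, 0.255]
ee_rot: [3.131, -0.0, 1.562]
wrist_force: [-0.1, -0.5, 0.9]
width: 0.0602
finger_force: 0.0
```

Call:
servo_tool([
  [-0.9,-0.03,0,0,0,0,94],
  [-0.9,-0.03,0,0,0,0,94],
  [-0.9,-0.03,0,0,0,0,94],
  [-0.9,-0.03,0,0,0,0,94],
  [-0.9,-0.03,0,0,0,0,94],
])

```text
time: 15.18
tool_pos: [0.5434, -0.0203, 0.2478]
ee_rot: [-3.14, -0.001, 1.561]
wrist_force: [-0.5, -0.2, 0.6]
width: 0.0898
finger_force: 0.0
```

Run:
```python
from h import *
o=robot.get_obs();print(o['time'],o['tool_pos'],o['ee_rot'],o['qvel'].round(3))
im=snap('wrist','w4',(180,150,460,360),2.8);np.save('w4.npy',im)
print('drift collar',proj('wrist',(.5476,.0696,.130),o),'b',proj('wrist',(.5385,-.096,.126),o))
```

```text
15.1833 [ 0.54343512 -0.02031414  0.24777331] [-3.14000077e+00 -9.90705943e-04  1.56073211e+00] [ 0.029 -0.001 -0.007  0.003  0.002 -0.001]
drift collar (np.float64(321.10488794428613), np.float64(119.37189701551328)) b (np.float64(311.8534880129812), np.float64(319.00793733463814))
```

View pics/w4.png

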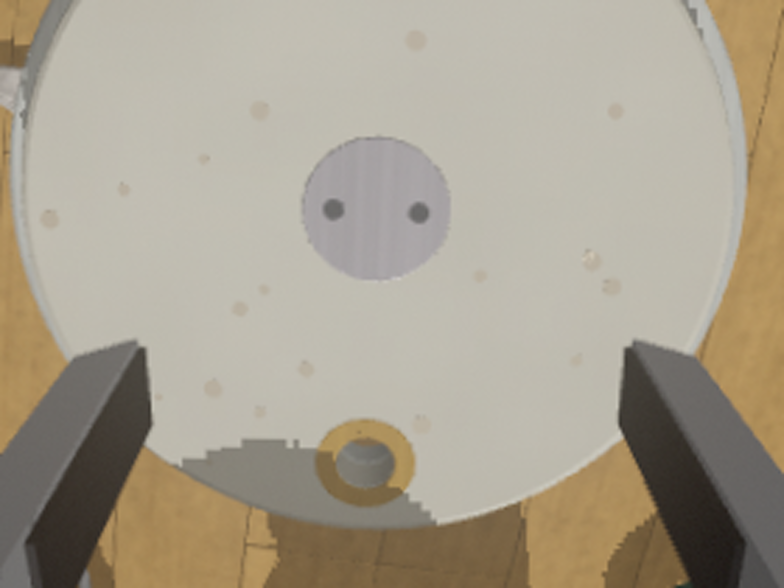

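Hole b's bush is at (310,315) full-image; the hole looks roughly in line. Computing its position.

Run:
```python
from h import *
np.set_printoptions(precision=4,suppress=True)
im=np.load('w4.npy');o=robot.get_obs()
m=np.zeros(im.shape[:2],np.uint8);sl=np.s_[295:335,290:331]
hsv=cv2.cvtColor(im,cv2.COLOR_RGB2HSV);m[sl]=cv2.inRange(hsv,(10,80,60),(30,255,255))[sl]
c=max(cv2.findContours(m,cv2.RETR_EXTERNAL,cv2.CHAIN_APPROX_NONE)[0],key=cv2.contourArea)
e=cv2.fitEllipse(cv2.convexHull(c));print(e)
for z in (.1257,.128):
  print(atz('wrist',*e[0],z,o),'ctr',atz('wrist',180+376/2.8,150+208/2.8,z,o))
print(robot.find_in('drift','wrist'))
# drift crop + hole b crop
a=cv2.resize(im[70:150,281:361],(400,400),interpolation=cv2.INTER_CUBIC);b=cv2.resize(im[290:340,285:335],(400,400),interpolation=cv2.INTER_CUBIC)
cv2.imwrite('pics/d4.png',cv2.cvtColor(np.hstack([a,b]),cv2.COLOR_RGB2BGR))
```

```text
((309.9621276855469, 314.99267578125), (30.615190505981445, 35.073997497558594), 92.11722564697266)
[ 0.5372 -0.0916  0.1257] ctr [ 0.5417 -0.0114  0.1257]
[ 0.5372 -0.0904  0.128 ] ctr [ 0.5418 -0.0108  0.128 ]
[{'extent': [319.6, 121.2, 41.5, 36.0], 'conf': 0.69}, {'extent': [510.7, 23.9, 109.0, 42.0], 'conf': 0.36}]
```

View pics/d4.png

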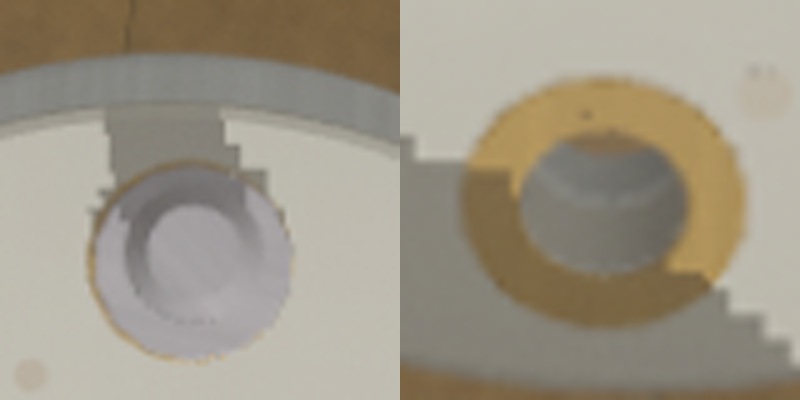

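Drift collar is concentric with its bush and flat, so it is home. Now I'll fetch the plain pin.

Call:
servo_tool([
  [0.9,-0.17,0,0,0,0,94],
  [0.9,-0.17,0,0,0,0,70],
  [0.9,-0.17,0,0,0,0,70],
])

```text
time: 15.53
tool_pos: [0.5262, 0.0758, 0.249]
ee_rot: [-3.141, -0.004, 1.569]
wrist_force: [0.6, -0.2, -0.8]
width: 0.0836
finger_force: 0.0
```

Call:
servo_tool([
  [0.9,-0.17,0,0,0,0,64],
  [0.9,-0.17,0,0,0,0,64],
  [0.9,-0.17,0,0,0,0,64],
])

```text
time: 15.78
tool_pos: [0.5095, 0.1661, 0.2489]
ee_rot: [-3.141, -0.003, 1.57]
wrist_force: [-0.5, -0.8, 0.3]
width: 0.0654
finger_force: 0.0
```

Call:
servo_tool([
  [0.9,-0.17,0,0,0,0,64],
  [0.9,-0.17,0,0,0,0,64],
  [0.9,-0.17,0,0,0,0,64],
])

```text
time: 16.03
tool_pos: [0.4931, 0.2557, 0.2486]
ee_rot: [-3.141, -0.003, 1.569]
wrist_force: [-0.2, 0.2, 0.7]
width: 0.0639
finger_force: 0.0
```

Call:
servo_tool([
  [0.86,-0.17,0,0,0,0,64],
  [0.86,-0.17,0,0,0,0,64],
  [0.86,-0.17,0.4,0,0,0,64],
  [0.86,-0.17,0.7,0,0,0,64],
  [0.86,-0.17,0.7,0,0,0,64],
  [0.86,-0.17,0.7,0,0,0,64],
])

```text
time: 16.53
tool_pos: [0.4775, 0.3358, 0.1767]
ee_rot: [-3.137, 0.003, 1.563]
wrist_force: [1.1, 0.9, 0.8]
width: 0.0642
finger_force: 0.0
```

Run:
```python
from h import *
o=robot.get_obs();print(o['time'],o['tool_pos'],o['ee_rot'],o['qvel'].round(3))
im=snap('wrist','w5');np.save('w5.npy',im)
f=robot.find_in('plain_pin','wrist');print([(x['extent'],x['conf']) for x in f])
tp=o['tool_pos']
for p in ((.4786,.336,.108),(.4786,.336,.084)):print(proj('wrist',p,o))
```

```text
16.5333 [0.47750996 0.33577337 0.17673932] [-3.13707916e+00  3.13701378e-03  1.56307616e+00] [-0.016 -0.04  -0.085  0.003  0.002  0.003]
[([333.6, 114.3, 38.3, 35.5], 0.87), ([211.6, 234.2, 35.3, 39.3], 0.77), ([318.1, 241.2, 45.0, 47.6], 0.76)]
(np.float64(318.45130828630755), np.float64(255.20074871038986))
(np.float64(318.48162852091525), np.float64(244.41751446891527))
```

View pics/w5.png

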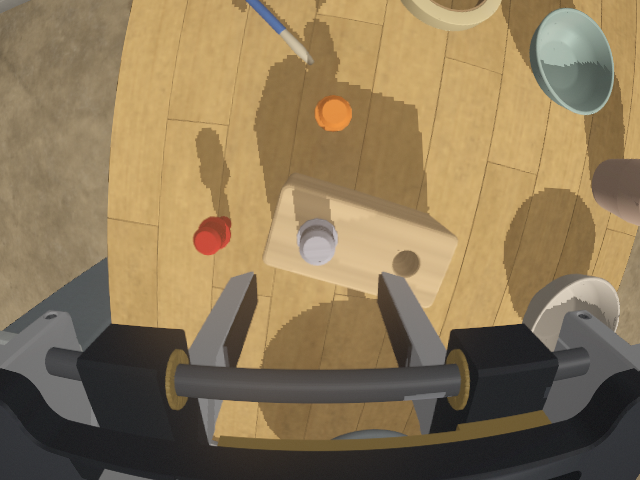

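Plain pin's top face is at about (317,248), the empty drift hole at (406,263). I'll use the hole to check the bias.

Run:
```python
from h import *
np.set_printoptions(precision=4,suppress=True)
o=robot.get_obs()
print('hole',atz('wrist',406,263,.08,o))
for y in (.336,.338,.340,.342): print(y,'near',proj('wrist',(.478,y-.012,.108),o)[1],'far',proj('wrist',(.478,y+.015,.0835),o)[1])
m=cv2.cvtColor(np.load('w5.npy'),cv2.COLOR_RGB2HSV)[205:275,317];print([(i+205,*map(int,p[1:])) for i,p in enumerate(m)][8:64:1])
```

```text
hole [0.549  0.3187 0.08  ]
0.336 near 271.1390360036005 far 223.9280257453213
0.338 near 268.3897079855392 far 221.23314976515903
0.34 near 265.62498557120995 far 218.5289647551692
0.342 near 262.8450476951311 far 215.81571022341853
[(213, 94, 162), (214, 97, 161), (215, 96, 160), (216, 95, 158), (217, 86, 152), (218, 48, 137), (219, 18, 143), (220, 20, 140), (221, 23, 142), (222, 22, 142), (223, 22, 142), (224, 26, 136), (225, 36, 120), (226, 42, 110), (227, 42, 109), (228, 43, 112), (229, 36, 121), (230, 30, 129), (231, 22, 141), (232, 19, 144), (233, 19, 144), (234, 21, 143), (235, 21, 143), (236, 14, 163), (237, 9, 188), (238, 11, 190), (239, 9, 190), (240, 11, 190), (241, 9, 189), (242, 9, 191), (243, 9, 192), (244, 9, 192), (245, 11, 191), (246, 9, 190), (247, 11, 190), (248, 11, 188), (249, 9, 189), (250, 9, 192), (251, 9, 193), (252, 9, 193), (253, 11, 193), (254, 11, 194), (255, 9, 193), (256, 11, 191), (257, 9, 190), (258, 9, 189), (259, 9, 191), (260, 9, 191), (261, 9, 191), (262, 9, 194), (263, 9, 198), (264, 9, 200), (265, 37, 206), (266, 85, 213), (267, 86, 214), (268, 85, 213)]
```

Call:
servo_tool([
  [0.033,0.01,0.1,0,0,0,64],
  [0.033,0.01,0.3,0,0,0,64],
  [0.033,0.01,0.5,0,0,0,64],
  [0.033,0.01,0.65,0,0,0,64],
  [0.033,0.01,0.72,0,0,0,64],
  [0.033,0.01,0.72,0,0,0,40],
  [0.033,0.01,0.72,0,0,0,0],
  [0.033,0.01,0.72,0,0,0,0],
  [0.033,0.01,0.72,0,0,0,0],
  [0.033,0.01,0.72,0,0,0,0],
  [0.033,0.01,0.72,0,0,0,0],
  [0.033,0.01,0.72,0,0,0,0],
])

```text
time: 17.63
tool_pos: [0.4795, 0.3398, 0.1078]
ee_rot: [-3.141, -0.001, 1.562]
wrist_force: [-2.7, 0.1, 3.4]
width: 0.0234
finger_force: 30.0
```

Call:
servo_tool([
  [0,0,0,0,0,0,0],
  [0,0,0,0,0,0,0],
  [0,0,0,0,0,0,0],
  [0,0,0,0,0,0,0],
])

```text
time: 17.97
tool_pos: [0.4795, 0.3398, 0.1078]
ee_rot: [-3.141, -0.001, 1.562]
wrist_force: [-3.4, 0.4, 4.6]
width: 0.0233
finger_force: 30.0
```

Call:
servo_tool([
  [0,0,-0.2,0,0,0,0],
  [0,0,-0.5,0,0,0,0],
  [0,0,-0.8,0,0,0,0],
  [0,0,-1,0,0,0,0],
  [0,0,-1,0,0,0,0],
])

```text
time: 18.38
tool_pos: [0.4825, 0.3406, 0.2122]
ee_rot: [3.132, -0.005, 1.562]
wrist_force: [0.4, -0.5, -1.1]
width: 0.0232
finger_force: 30.0
```

Call:
servo_tool([
  [-0.3,0.05,-0.3,0,0,0,0],
  [-0.7,0.1,-0.5,0,0,0,0],
  [-1,0.13,-0.5,0,0,0,0],
  [-1,0.13,-0.5,0,0,0,0],
])

```text
time: 18.72
tool_pos: [0.4935, 0.2343, 0.257]
ee_rot: [3.139, 0.004, 1.556]
wrist_force: [-0.2, 0.5, -1.9]
width: 0.0232
finger_force: 30.0
```

Run:
```python
from h import *
o=robot.get_obs();print(o['time'],o['tool_pos'],o['ee_rot'],o['qvel'].round(3))
im=snap('wrist','w6',(240,190,400,310),5);np.save('w6.npy',im)
tp=o['tool_pos'];Rt=R.from_euler('xyz',o['ee_rot']).as_matrix()
for d in (0,.0278,.0638):print(d,proj('wrist',tp+Rt@[0,0,d],o))
```

```text
18.7167 [0.49350258 0.23433741 0.25699347] [3.13902362 0.00365172 1.55562512] [ 0.064  0.04   0.013  0.089 -0.026  0.066]
0 (np.float64(316.0658484198498), np.float64(301.403968073423))
0.0278 (np.float64(316.1889981564727), np.float64(279.595805313285))
0.0638 (np.float64(316.31057944735034), np.float64(258.3067395259485))
```

View pics/w6.png

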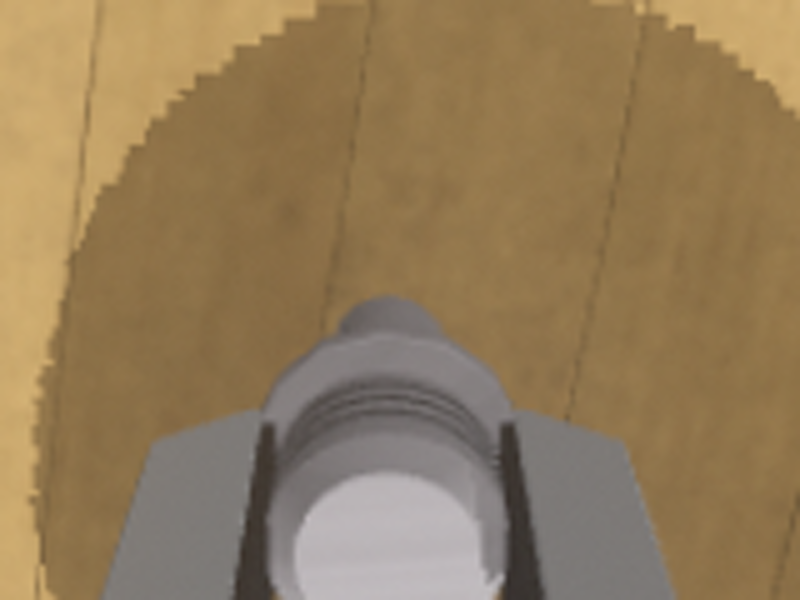

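Call:
servo_tool([
  [-0.4,0.05,0,0,0,0,0],
  [-0.8,0.1,0,0,0,0,0],
  [-1,0.15,0,0,0,0,0],
])

```text
time: 19.02
tool_pos: [0.5056, 0.137, 0.2542]
ee_rot: [-3.138, 0.002, 1.561]
wrist_force: [1.1, 0.5, -1.8]
width: 0.0229
finger_force: 30.0
```

Call:
servo_tool([
  [-0.4,0.05,0,0,0,0,0],
  [-0.8,0.1,0,0,0,0,0],
  [-1,0.15,0,0,0,0,0],
])

```text
time: 19.27
tool_pos: [0.5199, 0.0364, 0.2542]
ee_rot: [-3.138, 0.002, 1.56]
wrist_force: [0.8, -0.3, -0.4]
width: 0.0233
finger_force: 30.0
```

Call:
servo_tool([
  [-0.4,0.05,0,0,0,0,0],
  [-0.8,0.1,0,0,0,0,0],
  [-1,0.15,0,0,0,0,0],
  [-1,0.15,0,0,0,0,0],
  [-1,0.15,0,0,0,0,0],
])

```text
time: 19.68
tool_pos: [0.5342, -0.061, 0.2542]
ee_rot: [-3.138, -0.002, 1.56]
wrist_force: [0.2, 0.1, -1.4]
width: 0.0232
finger_force: 30.0
```

Call:
servo_tool([
  [-0.29,0.03,0,0,0,0,0],
  [-0.29,0.03,0.15,0,0,0,0],
  [-0.29,0.03,0.35,0,0,0,0],
  [-0.29,0.03,0.5,0,0,0,0],
  [-0.29,0.03,0.58,0,0,0,0],
  [-0.29,0.03,0.58,0,0,0,0],
  [-0.29,0.03,0.58,0,0,0,0],
  [-0.29,0.03,0.58,0,0,0,0],
])

```text
time: 20.35
tool_pos: [0.5377, -0.0893, 0.2]
ee_rot: [3.14, 0.0, 1.563]
wrist_force: [0.1, -0.6, -1.8]
width: 0.0235
finger_force: 30.0
```

Call:
servo_tool([
  [0,0,0.03,0,0,0,0],
  [0,0,0.06,0,0,0,0],
  [0,0,0.09,0,0,0,0],
  [0,0,0.09,0,0,0,0],
])

```text
time: 20.68
tool_pos: [0.5368, -0.09, 0.1894]
ee_rot: [-3.141, -0.0, 1.562]
wrist_force: [-0.2, 0.1, -1.7]
width: 0.0235
finger_force: 30.0
```

Call:
servo_tool([
  [0,0,0.02,0,0,0,0],
  [0,0,0.04,0,0,0,0],
  [0,0,0.06,0,0,0,0],
  [0,0,0.06,0,0,0,0],
])

```text
time: 21.02
tool_pos: [0.5369, -0.0902, 0.1834]
ee_rot: [-3.141, 0.0, 1.562]
wrist_force: [0.1, -0.2, -1.7]
width: 0.0232
finger_force: 30.0
```

Call:
servo_tool([
  [0,0,0.02,0,0,0,0],
  [0,0,0.04,0,0,0,0],
  [0,0,0.06,0,0,0,0],
  [0,0,0.06,0,0,0,0],
])

```text
time: 21.35
tool_pos: [0.5369, -0.0901, 0.1774]
ee_rot: [-3.141, 0.0, 1.562]
wrist_force: [-0.2, -0.9, -1.9]
width: 0.0234
finger_force: 30.0
```

Call:
servo_tool([
  [0,0,0.02,0,0,0,0],
  [0,0,0.04,0,0,0,0],
  [0,0,0.06,0,0,0,0],
  [0,0,0.08,0,0,0,0],
  [0,0,0.08,0,0,0,0],
])

```text
time: 21.77
tool_pos: [0.5369, -0.0901, 0.1694]
ee_rot: [-3.141, 0.0, 1.562]
wrist_force: [-0.4, -1.6, -1.8]
width: 0.0228
finger_force: 30.0
```

Call:
servo_tool([
  [0,0,0.02,0,0,0,0],
  [0,0,0.04,0,0,0,0],
  [0,0,0.06,0,0,0,0],
  [0,0,0.08,0,0,0,0],
  [0,0,0.08,0,0,0,0],
])

```text
time: 22.18
tool_pos: [0.537, -0.0901, 0.1614]
ee_rot: [-3.141, 0.0, 1.562]
wrist_force: [-0.8, -1.0, -2.3]
width: 0.0233
finger_force: 30.0
```

Call:
servo_tool([
  [0,0,0.02,0,0,0,0],
  [0,0,0.04,0,0,0,0],
  [0,0,0.06,0,0,0,0],
  [0,0,0.06,0,0,0,0],
])

```text
time: 22.52
tool_pos: [0.537, -0.0901, 0.1555]
ee_rot: [-3.141, 0.0, 1.562]
wrist_force: [-0.1, -2.1, -2.3]
width: 0.0231
finger_force: 30.0
```

Call:
servo_tool([
  [0,0,0.01,0,0,0,0],
  [0,0,0.02,0,0,0,0],
  [0,0,0.03,0,0,0,0],
  [0,0,0.03,0,0,0,0],
])

```text
time: 22.85
tool_pos: [0.5371, -0.0902, 0.1539]
ee_rot: [3.141, 0.001, 1.562]
wrist_force: [-2.7, -2.1, 3.0]
width: 0.023
finger_force: 30.0
```

Call:
servo_tool([
  [0,0,0.012,0,0,0,0],
  [0,0,0.012,0,0,0,0],
  [0,0,-0.01,0,0,0,0],
  [0,0,-0.012,0,0,0,30],
  [0,0,-0.012,0,0,0,50],
  [0,0,-0.012,0,0,0,50],
  [0,0,-0.012,0,0,0,50],
  [0,0,-0.012,0,0,0,50],
  [0,0,-0.012,0,0,0,50],
])

```text
time: 23.6
tool_pos: [0.5371, -0.0898, 0.154]
ee_rot: [-3.142, -0.0, 1.562]
wrist_force: [-0.5, -0.0, 0.6]
width: 0.0497
finger_force: 0.0
```

Call:
servo_tool([
  [0,0,-0.2,0,0,0,60],
  [0,0,-0.5,0,0,0,60],
  [0,0,-0.8,0,0,0,60],
  [0,0,-1,0,0,0,60],
  [0,0,-1,0,0,0,60],
  [0,0,-1,0,0,0,60],
])

```text
time: 24.1
tool_pos: [0.5377, -0.0901, 0.2554]
ee_rot: [3.138, 0.001, 1.562]
wrist_force: [-0.0, -0.1, -0.1]
width: 0.0598
finger_force: 0.0
```

Run:
```python
from h import *
o=robot.get_obs();print(o['time'],o['tool_pos'])
im=robot.snapshot('side');a=cv2.resize(im[195:275,280:380],(500,400),interpolation=cv2.INTER_CUBIC)
w=robot.snapshot('wrist');b=cv2.resize(w[200:320,270:360],(300,400),interpolation=cv2.INTER_CUBIC)
cv2.imwrite('pics/end.png',cv2.cvtColor(np.hstack([a,b]),cv2.COLOR_RGB2BGR))
```

```text
24.1 [ 0.53771967 -0.09008977  0.25542331]
```

View pics/end.png

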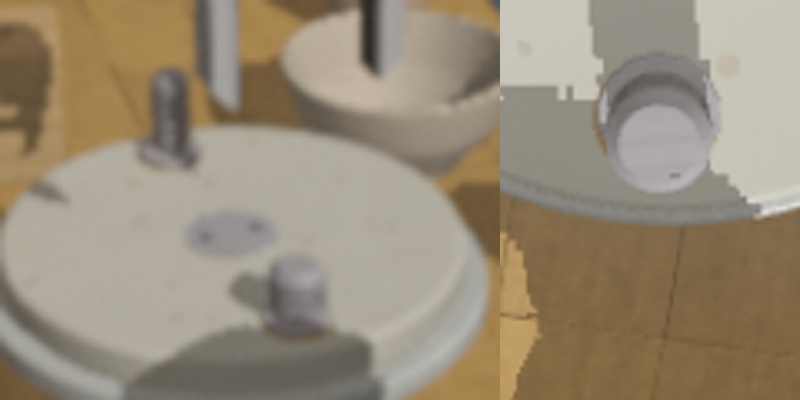

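Both pins stand upright with their collars flat on the bat: the drift at (170,150) in the side crop and the plain pin at (297,315). The gripper is clear of both, so I'm handing in.

```bash
python3 -c "
from bench import robot
print(robot.close_job())"
```

```text
the job is handed in; nothing more can be done
None
```

The drift pin is home in hole a, which pulled the bat into line, and the plain pin is home in hole b; both are released and I handed the job in at about 24 s, but no verdict came back.

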